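# Work a shrunk-on moulded cap off the core of a hand mould

### The arm

A 7-joint arm with a two-finger parallel gripper is mounted at the origin on the work surface; the furniture and walls round the work are solid. World frame = base frame: x ahead of the robot, y to its left, z up, the work surface at z = 0. Lengths are in m, angles in rad, forces in N, time in s.
With the tool pointing down it reaches from about 0.4 to 0.85 m from the base axis. Payload 4.5 kg.
Tool frame: the origin (TCP) lies on the centre line of the jaws, within the pads' length; the fingertips stand 22 mm ahead of it and the grasp point (between the pads) lies 3 mm ahead of it (robot.nose_length is the distance from the TCP to the fingertips, in m); z points along the fingers, y is the line along which they close (so a half turn about z gives the same grasp; the last joint's range is limited). The gripper opens to 85 mm and grips with 20 to 120 N. Pads are 22 mm wide; open, the fingers measure 114 mm over their backs; the gripper's body (76 mm by 85 mm) begins 54 mm behind the grasp point. The pads swing forward as they close: fully open they stand 13 mm farther back than shut.
Start: joints at [1.368, 0.689, -0.195, 1.565, 0.157, 0.902, -0.215], TCP at [0.147, -0.608, 0.253] pointing down, gripper open.
Joint ranges: [-3.01, 3.01], [-0.46, 2.08], [-1.47, 1.51], [0.13, 2.56], [-1, 4.14], [0.04, 2.09], [-2.66, 2.66]. Speed limits (rad/s): [2.57, 2.57, 3.14, 3.14, 3.14, 3.14, 3.14].

### API

Orientations are given as a rotation vector (axis times angle).
In Python, from workcell import robot gives the robot as it stands.
- The arm moves only by the tool arm_command, never from a script. Its argument "plan" is a list of rows, each an object with "linear": the shift along the tool's x, y, z in m, a list of three; "rot": the turn, a rotation vector about the tool's x, y, z in degrees, a list of three. A call has 1 to 12 rows; each row is the pose to reach, as a shift and turn from the pose commanded when the call began, along the tool's axes at that moment; what a row does not reach only later rows make up. A row lasts 1/8 s, in which the tool goes at most 62.5 mm and 10.7 degrees, less where a joint would pass 70% of its speed; a pose out of reach is approached as far as the arm can. A call with a gripper value outside its range is refused whole. "fingers" is the closure, from 0 (fully open) to 1 (shut), set as the call begins (left out, the last holds). The fingers move at their own pace and stop on an object; the grip force is fixed at half the most. Time passes only in rows, so rows that repeat a pose let the fingers close. It gives the time, the measured TCP pose, the force, the opening and the grip force at its end, in the units of the state.
- robot.read_state(): the state, without advancing time (a new reading comes with each control period).
- robot.get_image(name): name is "scene" or "top"; returns (picture, depth): 400x640x3 uint8, red, green, blue; 400x640 float32, m along the optical axis (not along the pixel's ray), 0 where there is no reading.
- robot.camera_model(name): a dict with "vertical_fov" (degrees; the focal length in pixels is half the picture's height over the tangent of half this angle, whatever the lens; pixels are square), "cx", "cy" (the principal point, pixels), "dist_coeffs" ([k1, k2, p1, p2, k3] as OpenCV has them; the pictures are not rectified), "R" (3x3) and "t" (3): a world point X has camera coordinates R X + t. Camera axes: x right, y down, z forward; pixel columns grow to the right and rows downward; lengths in m; the calibration is good to about 2 mm. A picture is of the moment at which its call begins. camera_model takes no time and is no camera call.
- robot.hand_in(): hands the job in; it is judged then, once.
The state is a dict: "clock": time; "joints": joint angles; "qvel": joint speeds; "joint_efforts": joint torques, N m; "tcp_pos": TCP position; "orientation": TCP orientation; "wrist_force": force on the tool from outside, world axes, zero at the start; "torque": the same for the moment, N m; "width": opening from 0.0 (shut) to 1.0 (fully open); "gripper_force": force on a finger pad.
Only numpy, scipy, OpenCV 4.12 (cv2) and the standard library are available. Lean on these libraries where they do the work, as an engineer would, in place of code of your own. Each camera call takes 0.05 s, during which the arm holds its last target. There are 200 camera calls.

### The job

The orange hexagon cap has shrunk tight onto the core of the metal hand mould in the demoulding stand. A straight pull only lifts the whole mould, so work the cap loose by twisting it to and fro while drawing it gently upward, and take it off with the mould staying seated in its stand. Then stand the cap upright, flange down, on the green cooling plate beside the cap already cooling there, without knocking that one.

Things in the scene. Friction and masses are not known exactly. Their poses are not given: they have to be found in the camera images.
- cap_mid (a point): Centre, half-way up, of the stuck cap: hollow orange moulding 58 mm tall, hexagonal, 42 mm across flats, closed on top, with a round foot flange 56 mm across and 4 mm thick; 55 g. z up; foot 29 mm below this point. Flats face along its +y and -y and every 60 degrees from there; any two opposite flats can be gripped. At the start its foot sits on the mould's face, its bore over the core.
- core_foot (a point): Foot of the mould's round upright core (28 mm thick, 46 mm tall, tapered over its top 12 mm), on the mould's upper face; z up. The cap is seized for the first 30 mm of its rise, then loose. It holds 41 to 55 N against a straight pull and 0.6 to 0.8 N m against a twist; while it turns it comes up with little force, about 5 mm of rise per rad turned; well over 10 mm per rad lifts the mould.
- core_half: Core half of the hand mould: loose grey metal block 116 (x) x 106 (y) x 30 mm, 1.5 kg (15 N), with the upright core at the middle of its upper face. Origin at the centre of its underside, z up. It lies in the stand's recess with about 1.5 mm play, which keeps it from turning; only its weight holds it down.
- stand: Demoulding stand, fixed: green-painted steel top plate 138 (x) x 128 (y) mm on four short pillars, with a 10 mm high rim round the recess that holds the mould. Origin at the centre of its underside on the bench; the floor of the recess is 56 mm, the mould's upper face 86 mm above the bench.
- cooling_plate: Dark green steel plate flat on the bench, fixed, 110 (x) x 150 (y) x 6 mm. Origin at the centre of its underside, z up; its upper face is 6 mm above. The cap already cooling stands on its -y half, about 38 mm from the middle; the +y half is free.
- cold_cap_mid (a point): Centre, half-way up, of the orange cap already cooling on the green plate: same shape, size and axes as the stuck one, standing loose on its flange.

How it is judged:
By the outcome, as a careful person would: the job done as asked, in the order asked, and still so for the second after the job is handed in, with the robot touching nothing.
It also fails if it takes over 58 s, if anything falls off the work surface, if the arm or the gripper's body presses on something with over 40 N, if the wrist force passes 120 N, or if a joint passes its speed limit or range.

## Working session

There is one attempt and no reset: what is moved stays moved. The work goes in short steps, Python scripts to look and compute and a tool call to move; the robot and the scene stay as the last step left them, time stands still between calls to the robot, and variables do not carry over. Pictures are saved under pics/ and viewed, at most 10 in all, crops included, and the job is handed in when it is done.

Besides the shell and the picture viewer there is one more tool, called as name([rows], argument=value, ...), one row to a line, values as JSON. arm_command: Moves the arm, as the interface text tells. Its arguments: {"type":"object","properties":{"plan":{"type":"array"},"fingers":{"type":"number"}},"required":["plan"]}

```bash
mkdir -p pics; cat > h.py <<'E'
import numpy as np,cv2
from workcell import robot
def K(n):
    m=robot.camera_model(n); f=200/np.tan(np.radians(m["vertical_fov"])/2)
    return np.array([[f,0,m["cx"]],[0,f,m["cy"]],[0,0,1]]),np.array(m["dist_coeffs"],float),np.array(m["R"]),np.array(m["t"])
def pts(n,d):
    k,D,R,t=K(n); v,u=np.mgrid[0:400,0:640]
    r=cv2.undistortPoints(np.stack([u,v],-1).reshape(-1,1,2).astype(np.float32),k,D).reshape(400,640,2)
    c=np.dstack([r*d[...,None],d]); return (c-t)@R
E
python3 - <<'E'
from h import *
for n in("scene","top"):
    p,d=robot.get_image(n); np.savez("pics/"+n,p=p,d=d)
    cv2.imwrite(f"pics/{n}0.png",p[...,::-1]); k,D,R,t=K(n); print(n,k[0,0],D,-R.T@t,(d>0).mean())
print(robot.read_state())
E
```

```text
scene 514.5567973229637 [0.004546 0.       0.       0.       0.      ] [0.0229953  0.58359236 0.7298262 ] 0.9960625
top 484.6335809272731 [-0.10067936  0.          0.          0.          0.        ] [0.41012391 0.31884436 0.9265382 ] 0.9959765625
{'clock': 0.1, 'joints': array([ 1.3678294 ,  0.6898949 , -0.19452629,  1.56620933,  0.15725735,
        0.90249837, -0.21509532]), 'qvel': array([ 0.00028031, -0.0016279 , -0.00096126, -0.00263104,  0.00050398,
        0.00027888,  0.00064797]), 'joint_efforts': array([-3.57215780e-03, -5.40591502e+01, -1.27150051e+00, -1.58982503e+01,
        9.41765582e-03,  4.48150939e-03,  1.98291150e-05]), 'tcp_pos': array([ 0.1464492 , -0.60705364,  0.25257579]), 'orientation': array([-3.11800378e+00, -3.70941996e-01,  4.26718074e-04]), 'wrist_force': array([-0.07020872,  1.32163493, -0.32192306]), 'torque': array([0.0120942 , 0.02175144, 0.01552661]), 'gripper_force': 0.0, 'width': 1.0001234834505235}
```

View pics/scene0.png

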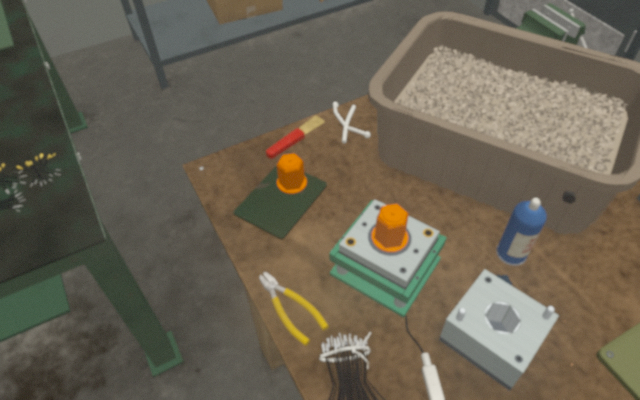

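View pics/top0.png

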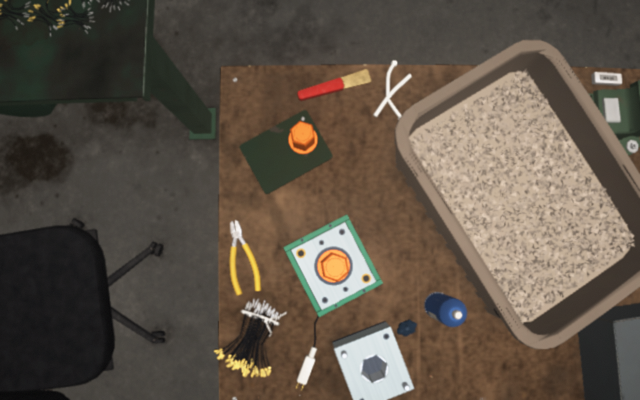

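The scene view shows the stuck cap at about (391,228) and the cold cap at (291,172). The top view shows the stuck cap at (333,266) and the cold cap at (302,137), with the plate's free half to the lower left at about (268,165). The litter bin is on the right.

```bash
python3 - <<'E'
from h import *
for n in("scene","top"):
    z=np.load(f"pics/{n}.npz");p,d=z["p"],z["d"];P=pts(n,d)
    h=cv2.cvtColor(p,cv2.COLOR_RGB2HSV)
    m=((h[...,0]<20)&(h[...,1]>190)&(h[...,2]>150)).astype(np.uint8)
    c,l,s,ce=cv2.connectedComponentsWithStats(m)
    for i in range(1,c):
        if s[i,4]<200: continue
        q=P[l==i]; q=q[np.isfinite(q).all(1)]; zt=np.percentile(q[:,2],95)
        sel=(l==i)&(abs(P[...,2]-zt)<.006); t=P[sel]
        fl=q[q[:,2]<zt-.045]
        cc=cv2.minEnclosingCircle(t[:,:2].astype(np.float32))
        print(n,ce[i],s[i,4],"ztop",np.median(t[:,2]),"mean",t.mean(0),cc,len(t))
        if n=="top":
            for kk in np.linspace(-180,180,1):pass
            e=t[:,:2]-t[:,:2].mean(0); a=np.arctan2(e[:,1],e[:,0]); r=np.hypot(*e.T)
            # hexagon: fold support function
            th=np.radians(np.arange(0,60,2)); 
            w=[np.mean([np.ptp(e@[np.cos(x+k*np.pi/3),np.sin(x+k*np.pi/3)]) for k in range(3)]) for x in th]
            print(np.round(np.array(w)*1000,1))
            for x in (0,1,2): pass
    # plate & mould
    if n=="top":
        g=((h[...,2]<75)&(abs(P[...,2]-.006)<.01)).astype(np.uint8); g[:, :225]=0; g[:80]=0
        mm=((P[...,2]>.078)&(P[...,2]<.095)).astype(np.uint8)
        g=cv2.morphologyEx(g,cv2.MORPH_OPEN,np.ones((7,7)))
        for nm,M in(("plate",g),("mould",mm)):
            for ct in cv2.findContours(M,0,2)[0]:
                if cv2.contourArea(ct)<1500: continue
                R=cv2.minAreaRect(ct); b=cv2.boxPoints(R); k,D,Rm,t=K(n)
                hz=.006 if nm=="plate" else .086
                r=cv2.undistortPoints(b.reshape(-1,1,2),k,D).reshape(-1,2); r=np.c_[r,np.ones(4)]@Rm; o=-Rm.T@t
                W=o+r*((hz-o[2])/r[:,2])[:,None]
                print(nm,R,np.round(W,4).tolist(),W.mean(0),[np.linalg.norm(W[i]-W[i-1]) for i in range(4)], np.degrees(np.arctan2(W[1,1]-W[0,1],W[1,0]-W[0,0])))
k,D,R,t=K("top");print(R)
E
```

```text
scene [290.18004866 163.56934307] 411 ztop 0.0634861244279179 mean [0.61125025 0.33739065 0.06339773] ((0.6124023199081421, 0.33672043681144714), 0.021249355748295784) 302
scene [292.65022422 185.98654709] 223 ztop 0.014117737832213092 mean [0.60063176 0.33859987 0.01484184] ((0.6099775433540344, 0.3387472927570343), 0.02371298149228096) 47
scene [392.74708819 217.13144759] 601 ztop 0.14362197656524933 mean [0.37214498 0.28587164 0.14349321] ((0.3730507493019104, 0.2860885560512543), 0.022311953827738762) 499
scene [389.63076923 242.15769231] 260 ztop 0.11233602502320039 mean [0.36768165 0.29192842 0.11148125] ((0.3708018660545349, 0.2889924645423889), 0.02157619409263134) 16
top [324.03149606  87.60629921] 254 ztop 0.013586844195448467 mean [0.71630549 0.29340143 0.01367169] ((0.7150242924690247, 0.30100899934768677), 0.04382115602493286) 246
[61.8 61.7 61.4 61.2 60.8 60.4 59.9 59.3 59.  58.7 59.2 59.7 60.3 60.8
 61.3 61.7 62.  62.3 62.5 62.6 62.7 62.8 62.9 62.8 62.8 62.7 62.6 62.5
 62.3 62.1]
top [301.71129707 136.9958159 ] 239 ztop 0.06320480458777833 mean [0.61351223 0.33557899 0
[... 838 characters left out ...]
.37623824 0.28385708 0.086     ] [np.float64(0.11656664468542283), np.float64(0.10671123414087266), np.float64(0.1172590096915103), np.float64(0.10589374232099011)] -63.277801430836874
mould ((525.2574462890625, 193.07424926757812), (230.1954803466797, 143.6441192626953), 57.7243537902832) [[0.6057, 0.1558, 0.086], [0.7512, -0.0784, 0.086], [0.3868, -0.2941, 0.086], [0.259, -0.0528, 0.086]] [ 0.50068922 -0.06738076  0.086     ] [np.float64(0.40466666784908917), np.float64(0.27571624492024355), np.float64(0.42352063312456767), np.float64(0.2729994739129907)] -58.14928194219806
[[-0.01263725 -0.99987275  0.00973536]
 [-0.99500383  0.01161024 -0.09915934]
 [ 0.09903369 -0.01093983 -0.99502394]]
```

```bash
python3 - <<'E'
from h import *
p=np.load("pics/top.npz")["p"][...,::-1]
a=cv2.resize(p[235:300,300:365],(390,390),interpolation=cv2.INTER_CUBIC);b=cv2.resize(p[105:170,270:335],(390,390),interpolation=cv2.INTER_CUBIC)
cv2.imwrite("pics/crop1.png",np.hstack([a,b]))
E
```

```text
(no output)
```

View pics/crop1.png

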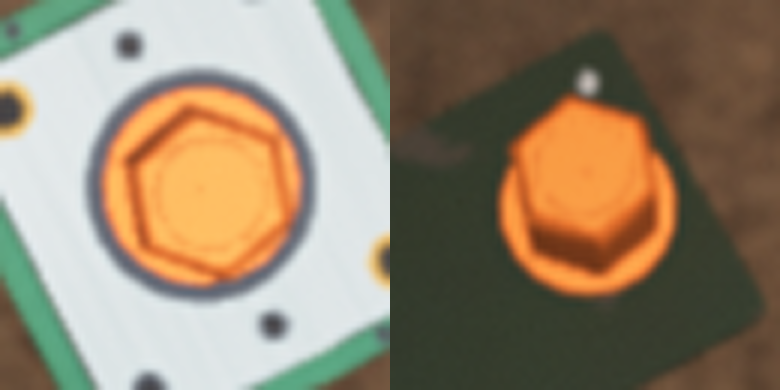

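The crop shows the stuck cap's hexagon sharply (vertices around (208,192)/6 in the crop) with a vertex towards the upper left. Next I get its yaw and centre, the bin height, and the tool axes.

```bash
python3 - <<'E'
from h import *
from scipy.spatial.transform import Rotation as Ro
z=np.load("pics/top.npz");P=pts("top",z["d"])
k,D,R,t=K("top");o=-R.T@t
def cast(uv,h):
    r=cv2.undistortPoints(np.array(uv,np.float64).reshape(-1,1,2),k,D).reshape(-1,2); r=np.c_[r,np.ones(len(r))]@R
    return o+r*((h-o[2])/r[:,2])[:,None]
def hexa(v,off,h):
    uv=(np.array(v)+.5)/6-.5+np.array(off); W=cast(uv,h)[:,:2]
    c=W.mean(0); e=W-c; E=np.roll(W,-1,0)-W
    print(c,np.hypot(*e.T)*1000,"flat-normal yaw mod60",np.degrees(np.angle(np.mean(np.exp(6j*np.arctan2(E[:,1],E[:,0]))))/6)+30, (np.degrees(np.arctan2(E[:,1],E[:,0]))+90)%60)
hexa([(188,107),(274,138),(292,222),(225,277),(143,247),(127,160)],(300,235),.144)
# flange circle
print("flange",cast([((202.5)/6-.5+300,(188.5)/6-.5+235)],.09))
print("bin rim z", np.percentile(P[40:350,400:][:, :][np.isfinite(P[40:350,400:,2])][:,2],[50,95,99,99.9]), P[345,545],P[45,540],P[130,402])
s=robot.read_state(); print(Ro.from_rotvec(s["orientation"]).as_matrix().round(3), robot.nose_length)
print(P[310,446],P[357,374],"max z by", np.nanmax(P[230:,225:420,2]))
E
```

```text
[0.37682385 0.28453981] [23.221507   22.73204636 23.81162517 23.07274822 22.78089535 23.30293431] flat-normal yaw mod60 39.66191653564046 [39.45886196 41.20256518 38.30729005 39.20867139 39.71268405 40.08351465]
flange [[0.37562627 0.28392742 0.09      ]]
bin rim z [0.09586077 0.16582189 0.1677635  0.9265382 ] [ 0.2463288  -0.04850331  0.16585836] [ 0.74299154 -0.07172633  0.16273834] [0.59418817 0.17259757 0.16481443]
[[ 0.972  0.235 -0.   ]
 [ 0.235 -0.972  0.002]
 [-0.    -0.002 -1.   ]] 0.022
[0.30085741 0.09916563 0.12107926] [0.20223463 0.20725027 0.01246516] max z by 0.9265382047370847
```

```bash
python3 - <<'E'
import numpy as np
for r0,r1,th in((.6246,.55,57),(.55,.4716,56.5)):
    for i in range(1,12):
        a=np.radians(th*i/11);r=r0+(r1-r0)*i/11
        print(np.round([r*np.sin(a),r*np.cos(a)-r0],3),round(th*i/11,1))
E
```

```text
[ 0.056 -0.009] 5.2
[ 0.11  -0.024] 10.4
[ 0.162 -0.042] 15.5
[ 0.211 -0.066] 20.7
[ 0.258 -0.093] 25.9
[ 0.302 -0.125] 31.1
[ 0.341 -0.159] 36.3
[ 0.378 -0.197] 41.5
[ 0.41  -0.238] 46.6
[ 0.438 -0.28 ] 51.8
[ 0.461 -0.325] 57.0
[ 0.049 -0.009] 5.1
[ 0.096 -0.023] 10.3
[ 0.14 -0.04] 15.4
[ 0.183 -0.062] 20.5
[ 0.223 -0.086] 25.7
[ 0.26  -0.114] 30.8
[ 0.294 -0.145] 36.0
[ 0.324 -0.178] 41.1
[ 0.351 -0.214] 46.2
[ 0.374 -0.251] 51.4
[ 0.393 -0.29 ] 56.5
```

arm_command([
  {"linear": [0.056, -0.009, -0.02], "rot": [0, 0, -5.2]},
  {"linear": [0.11, -0.024, -0.04], "rot": [0, 0, -10.4]},
  {"linear": [0.162, -0.042, -0.04], "rot": [0, 0, -15.5]},
  {"linear": [0.211, -0.066, -0.04], "rot": [0, 0, -20.7]},
  {"linear": [0.258, -0.093, -0.04], "rot": [0, 0, -25.9]},
  {"linear": [0.302, -0.125, -0.04], "rot": [0, 0, -31.1]},
  {"linear": [0.341, -0.159, -0.04], "rot": [0, 0, -36.3]},
  {"linear": [0.378, -0.197, -0.04], "rot": [0, 0, -41.5]},
  {"linear": [0.41, -0.238, -0.04], "rot": [0, 0, -46.6]},
  {"linear": [0.438, -0.28, -0.04], "rot": [0, 0, -51.8]},
  {"linear": [0.461, -0.325, -0.04], "rot": [0, 0, -57]},
], fingers=0)

```text
clock: 1.48
tcp_pos: [0.519, -0.1819, 0.293]
orientation: [-2.562, -1.818, 0.0]
wrist_force: [0.6, 0.1, 0.4]
width: 1.001
gripper_force: 0.0
```

arm_command([
  {"linear": [0.049, -0.009, 0], "rot": [0, 0, -5.1]},
  {"linear": [0.096, -0.023, 0], "rot": [0, 0, -10.3]},
  {"linear": [0.14, -0.04, 0], "rot": [0, 0, -15.4]},
  {"linear": [0.183, -0.062, 0], "rot": [0, 0, -20.5]},
  {"linear": [0.223, -0.086, 0], "rot": [0, 0, -25.7]},
  {"linear": [0.26, -0.114, 0], "rot": [0, 0, -30.8]},
  {"linear": [0.294, -0.145, 0], "rot": [0, 0, -36]},
  {"linear": [0.324, -0.178, 0], "rot": [0, 0, -41.1]},
  {"linear": [0.351, -0.214, 0], "rot": [0, 0, -46.2]},
  {"linear": [0.374, -0.251, 0], "rot": [0, 0, -51.4]},
  {"linear": [0.393, -0.29, 0], "rot": [0, 0, -56.5]},
  {"linear": [0.393, -0.29, 0], "rot": [0, 0, -56.5]},
])

```text
clock: 2.98
tcp_pos: [0.3731, 0.2863, 0.2935]
orientation: [-1.389, -2.816, -0.002]
wrist_force: [0.8, 0.7, -0.9]
width: 1.001
gripper_force: 0.0
```

```bash
cat >> h.py <<'E'
from scipy.spatial.transform import Rotation as Ro
def st(target=None,yaw=None):
    s=robot.read_state(); R=Ro.from_rotvec(s["orientation"]).as_matrix()
    print("t",s["clock"],"tcp",s["tcp_pos"].round(4),"yaw_y",np.degrees(np.arctan2(R[1,1],R[0,1])).round(2),"z",R[:,2].round(4),"q",s["joints"].round(2),"F",s["wrist_force"].round(1),"T",s["torque"].round(2),s["width"],s["gripper_force"])
    if target is not None: print("lin",R.T@(np.array(target)-s["tcp_pos"]))
E
python3 -c "
from h import *
st((.3763,.2842,.121))"
```

```text
t 2.975 tcp [0.3731 0.2863 0.2935] yaw_y 37.5 z [-0.001   0.0016 -1.    ] q [-0.26  0.51 -0.75  1.95  0.45  0.86 -0.59] F [ 0.8  0.7 -0.9] T [-0.08 -0.01 -0.  ] 1.0008090484525285 0.0
lin [-0.00394667  0.0012311   0.17252506]
```

arm_command([
  {"linear": [-0.003, 0.001, 0.03], "rot": [0, 0, -2.2]},
  {"linear": [-0.003, 0.001, 0.07], "rot": [0, 0, -2.2]},
  {"linear": [-0.003, 0.001, 0.105], "rot": [0, 0, -2.2]},
  {"linear": [-0.003, 0.001, 0.135], "rot": [0, 0, -2.2]},
  {"linear": [-0.003, 0.001, 0.155], "rot": [0, 0, -2.2]},
  {"linear": [-0.003, 0.001, 0.168], "rot": [0, 0, -2.2]},
  {"linear": [-0.003, 0.001, 0.171], "rot": [0, 0, -2.2]},
  {"linear": [-0.003, 0.001, 0.171], "rot": [0, 0, -2.2]},
  {"linear": [-0.003, 0.001, 0.171], "rot": [0, 0, -2.2]},
])

```text
clock: 4.1
tcp_pos: [0.3788, 0.282, 0.1229]
orientation: [1.346, 2.838, 0.002]
wrist_force: [-0.5, 0.0, -0.7]
width: 1.0
gripper_force: 0.0
```

```bash
python3 -c "
from h import *
st((.3755,.2847,.121))
a,d=robot.get_image('scene');b,_=robot.get_image('top')
cv2.imwrite('pics/g.png',np.hstack([cv2.resize(a[150:310,310:470],(400,400)),cv2.resize(b[190:350,255:415],(400,400))])[...,::-1])"
```

```text
t 4.1 tcp [0.3788 0.282  0.1229] yaw_y 39.25 z [ 1.1e-03  8.0e-04 -1.0e+00] q [-0.45  0.76 -0.46  2.12  0.81  0.44 -0.88] F [-0.5  0.  -0.7] T [ 0.03  0.   -0.  ] 1.000235767983781 0.0
lin [ 0.00416002 -0.00088129  0.00188633]
```

View pics/g.png

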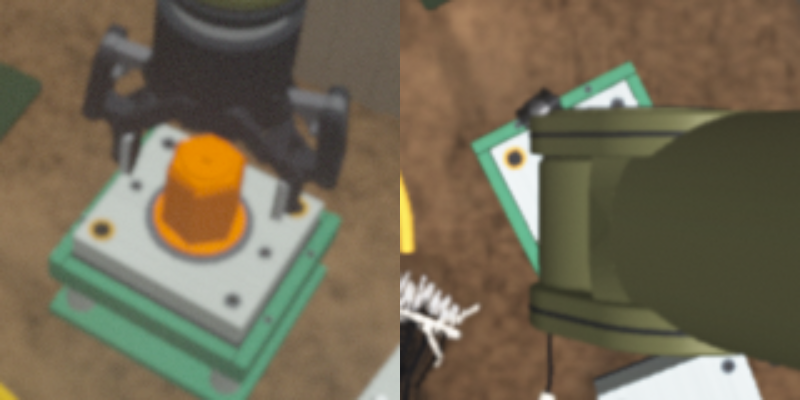

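The picture shows the open jaws straddling the cap, with one finger pad on either side at about (130,150) and (280,195). I make a small correction, then close.

arm_command([
  {"linear": [0.0035, 0, 0.001], "rot": [0, 0, -0.4]},
  {"linear": [0.0035, 0, 0.001], "rot": [0, 0, -0.4]},
  {"linear": [0.0035, 0, 0.001], "rot": [0, 0, -0.4]},
])

```text
clock: 4.58
tcp_pos: [0.3761, 0.2846, 0.1213]
orientation: [1.336, 2.843, -0.0]
wrist_force: [0.2, 0.1, -0.3]
width: 1.003
gripper_force: 0.0
```

arm_command([
  {"linear": [0, 0, 0], "rot": [0, 0, 0]},
  {"linear": [0, 0, 0], "rot": [0, 0, 0]},
  {"linear": [0, 0, 0], "rot": [0, 0, 0]},
  {"linear": [0, 0, 0], "rot": [0, 0, 0]},
  {"linear": [0, 0, 0], "rot": [0, 0, 0]},
  {"linear": [0, 0, 0], "rot": [0, 0, 0]},
  {"linear": [0, 0, 0], "rot": [0, 0, 0]},
  {"linear": [0, 0, 0], "rot": [0, 0, 0]},
], fingers=1)

```text
clock: 5.58
tcp_pos: [0.3762, 0.2844, 0.1214]
orientation: [1.336, 2.843, -0.0]
wrist_force: [-1.4, -1.3, 5.5]
width: 0.482
gripper_force: 61.8
```

```bash
python3 -c "
from h import *
st((.3755,.2847,.121))"
```

```text
t 5.575 tcp [0.3762 0.2844 0.1214] yaw_y 39.66 z [ 2.e-04 -2.e-04 -1.e+00] q [-0.46  0.76 -0.46  2.12  0.82  0.44 -0.88] F [-1.4 -1.3  5.5] T [-0.19  0.15  0.02] 0.4823552792376049 61.79520606994629
lin [ 0.00064561 -0.00034984  0.00039852]
```

arm_command([
  {"linear": [0, 0, 0], "rot": [0, 0, 4]},
  {"linear": [0, 0, -0.0002], "rot": [0, 0, 8]},
  {"linear": [0, 0, -0.0006], "rot": [0, 0, 13]},
  {"linear": [0, 0, -0.001], "rot": [0, 0, 18]},
  {"linear": [0, 0, -0.0014], "rot": [0, 0, 23]},
  {"linear": [0, 0, -0.0018], "rot": [0, 0, 28]},
  {"linear": [0, 0, -0.0022], "rot": [0, 0, 33]},
  {"linear": [0, 0, -0.0026], "rot": [0, 0, 38]},
  {"linear": [0, 0, -0.003], "rot": [0, 0, 43]},
])

```text
clock: 6.7
tcp_pos: [0.3764, 0.2841, 0.1234]
orientation: [2.288, 2.152, -0.001]
wrist_force: [2.2, 0.7, -13.6]
width: 0.486
gripper_force: 62.7
```

```bash
python3 -c "
from h import *
st()
a,d=robot.get_image('scene')
cv2.imwrite('pics/g2.png',cv2.resize(a[150:310,310:470],(560,560))[...,::-1])"
```

```text
t 6.7 tcp [0.3764 0.2841 0.1234] yaw_y -3.5 z [-5.e-04 -8.e-04 -1.e+00] q [-0.57  0.74 -0.27  2.13  0.56  0.35 -1.38] F [  2.2   0.7 -13.6] T [ 0.06 -0.54  0.16] 0.48570944933718346 62.74633169174194
```

View pics/g2.png

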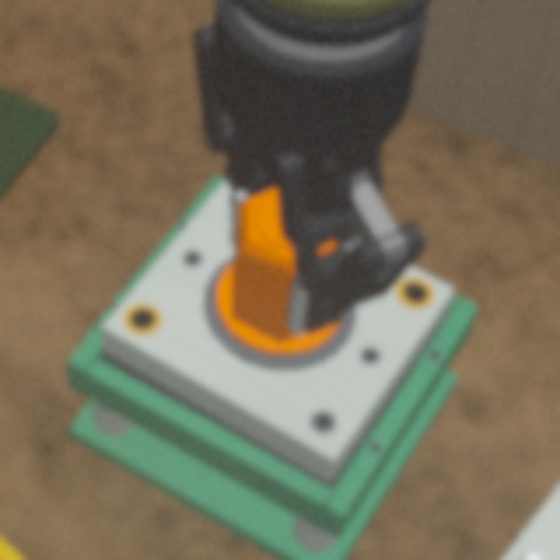

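The cap turned with the jaws, and the mould still lies flat in its stand. The pull was 13.6 N, so I ease the rise rate a little.

arm_command([
  {"linear": [0, 0, 0], "rot": [0, 0, -6]},
  {"linear": [0, 0, 0], "rot": [0, 0, -13]},
  {"linear": [0, 0, -0.0004], "rot": [0, 0, -20]},
  {"linear": [0, 0, -0.0008], "rot": [0, 0, -27]},
  {"linear": [0, 0, -0.0013], "rot": [0, 0, -34]},
  {"linear": [0, 0, -0.0017], "rot": [0, 0, -41]},
  {"linear": [0, 0, -0.0022], "rot": [0, 0, -48]},
  {"linear": [0, 0, -0.0026], "rot": [0, 0, -55]},
  {"linear": [0, 0, -0.0031], "rot": [0, 0, -62]},
  {"linear": [0, 0, -0.0035], "rot": [0, 0, -69]},
  {"linear": [0, 0, -0.004], "rot": [0, 0, -76]},
  {"linear": [0, 0, -0.0044], "rot": [0, 0, -83]},
])

```text
clock: 8.25
tcp_pos: [0.3759, 0.2833, 0.1285]
orientation: [-0.276, -3.129, 0.004]
wrist_force: [0.2, -1.3, 2.3]
width: 0.481
gripper_force: 64.6
```

```bash
python3 -c "
from h import *
st()"
```

```text
t 8.25 tcp [0.3759 0.2833 0.1285] yaw_y 79.91 z [-4.0e-04 -2.4e-03 -1.0e+00] q [-0.34  0.8  -0.67  2.11  0.96  0.58 -0.33] F [ 0.2 -1.3  2.3] T [-0.35  0.15 -0.16] 0.4806206813222073 64.64824676513672
```

arm_command([
  {"linear": [0, 0, 0], "rot": [0, 0, 6]},
  {"linear": [0, 0, -0.0003], "rot": [0, 0, 13]},
  {"linear": [0, 0, -0.0008], "rot": [0, 0, 20]},
  {"linear": [0, 0, -0.0013], "rot": [0, 0, 27]},
  {"linear": [0, 0, -0.0018], "rot": [0, 0, 34]},
  {"linear": [0, 0, -0.0023], "rot": [0, 0, 41]},
  {"linear": [0, 0, -0.0028], "rot": [0, 0, 48]},
  {"linear": [0, 0, -0.0033], "rot": [0, 0, 55]},
  {"linear": [0, 0, -0.0038], "rot": [0, 0, 62]},
  {"linear": [0, 0, -0.0043], "rot": [0, 0, 69]},
  {"linear": [0, 0, -0.0048], "rot": [0, 0, 76]},
  {"linear": [0, 0, -0.0053], "rot": [0, 0, 83]},
])

```text
clock: 9.75
tcp_pos: [0.3758, 0.2847, 0.1335]
orientation: [-2.286, -2.154, 0.001]
wrist_force: [-3.0, 2.0, -7.6]
width: 0.488
gripper_force: 64.1
```

```bash
python3 -c "
from h import *
st()
a,d=robot.get_image('scene')
cv2.imwrite('pics/g3.png',cv2.resize(a[150:310,310:470],(560,560))[...,::-1])"
```

```text
t 9.75 tcp [0.3758 0.2847 0.1335] yaw_y -3.43 z [-9.e-04 -0.e+00 -1.e+00] q [-0.56  0.72 -0.31  2.12  0.56  0.38 -1.38] F [-3.   2.  -7.6] T [0.25 0.78 0.09] 0.48846708698214486 64.0639328956604
```

View pics/g3.png

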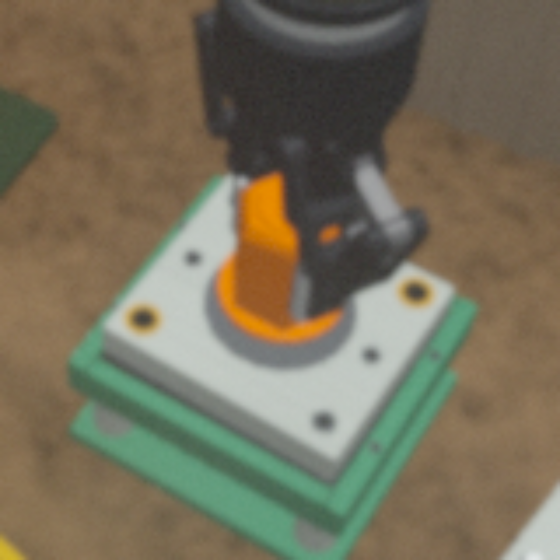

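The cap has risen about 12 mm off the face, with the grey ring now exposed below the flange at about (280,350). The mould hasn't moved, so I carry on.

arm_command([
  {"linear": [0, 0, 0], "rot": [0, 0, -6]},
  {"linear": [0, 0, -0.0003], "rot": [0, 0, -13]},
  {"linear": [0, 0, -0.0008], "rot": [0, 0, -20]},
  {"linear": [0, 0, -0.0013], "rot": [0, 0, -27]},
  {"linear": [0, 0, -0.0018], "rot": [0, 0, -34]},
  {"linear": [0, 0, -0.0023], "rot": [0, 0, -41]},
  {"linear": [0, 0, -0.0028], "rot": [0, 0, -48]},
  {"linear": [0, 0, -0.0033], "rot": [0, 0, -55]},
  {"linear": [0, 0, -0.0038], "rot": [0, 0, -62]},
  {"linear": [0, 0, -0.0043], "rot": [0, 0, -69]},
  {"linear": [0, 0, -0.0048], "rot": [0, 0, -76]},
  {"linear": [0, 0, -0.0053], "rot": [0, 0, -83]},
])

```text
clock: 11.3
tcp_pos: [0.3766, 0.2836, 0.1392]
orientation: [0.274, 3.129, -0.002]
wrist_force: [2.3, -1.9, -5.3]
width: 0.486
gripper_force: 64.4
```

arm_command([
  {"linear": [0, 0, 0], "rot": [0, 0, 6]},
  {"linear": [0, 0, -0.0003], "rot": [0, 0, 13]},
  {"linear": [0, 0, -0.0008], "rot": [0, 0, 20]},
  {"linear": [0, 0, -0.0013], "rot": [0, 0, 27]},
  {"linear": [0, 0, -0.0018], "rot": [0, 0, 34]},
  {"linear": [0, 0, -0.0023], "rot": [0, 0, 41]},
  {"linear": [0, 0, -0.0028], "rot": [0, 0, 48]},
  {"linear": [0, 0, -0.0033], "rot": [0, 0, 55]},
  {"linear": [0, 0, -0.0038], "rot": [0, 0, 62]},
  {"linear": [0, 0, -0.0043], "rot": [0, 0, 69]},
  {"linear": [0, 0, -0.0048], "rot": [0, 0, 76]},
  {"linear": [0, 0, -0.0053], "rot": [0, 0, 83]},
])

```text
clock: 12.8
tcp_pos: [0.3761, 0.2842, 0.1446]
orientation: [2.285, 2.155, -0.001]
wrist_force: [-0.7, -1.0, 4.1]
width: 0.484
gripper_force: 65.2
```

arm_command([
  {"linear": [0, 0, 0], "rot": [0, 0, -6]},
  {"linear": [0, 0, -0.0003], "rot": [0, 0, -13]},
  {"linear": [0, 0, -0.0008], "rot": [0, 0, -20]},
  {"linear": [0, 0, -0.0013], "rot": [0, 0, -27]},
  {"linear": [0, 0, -0.0018], "rot": [0, 0, -34]},
  {"linear": [0, 0, -0.0023], "rot": [0, 0, -41]},
  {"linear": [0, 0, -0.0028], "rot": [0, 0, -48]},
  {"linear": [0, 0, -0.0033], "rot": [0, 0, -55]},
  {"linear": [0, 0, -0.0038], "rot": [0, 0, -62]},
  {"linear": [0, 0, -0.0043], "rot": [0, 0, -69]},
  {"linear": [0, 0, -0.0048], "rot": [0, 0, -76]},
  {"linear": [0, 0, -0.0053], "rot": [0, 0, -83]},
])

```text
clock: 14.3
tcp_pos: [0.3765, 0.284, 0.1499]
orientation: [0.274, 3.129, -0.001]
wrist_force: [1.2, -0.9, 3.4]
width: 0.485
gripper_force: 65.3
```

```bash
python3 -c "
from h import *
st()"
```

```text
t 14.3 tcp [0.3765 0.284  0.1499] yaw_y 79.99 z [ 6.e-04 -8.e-04 -1.e+00] q [-0.29  0.77 -0.75  2.1   0.92  0.64 -0.29] F [ 1.2 -0.9  3.4] T [-0.45 -0.03 -0.19] 0.4847698917625177 65.25303840637207
```

arm_command([
  {"linear": [0, 0, 0], "rot": [0, 0, 6]},
  {"linear": [0, 0, -0.0003], "rot": [0, 0, 13]},
  {"linear": [0, 0, -0.0008], "rot": [0, 0, 20]},
  {"linear": [0, 0, -0.0013], "rot": [0, 0, 27]},
  {"linear": [0, 0, -0.0018], "rot": [0, 0, 34]},
  {"linear": [0, 0, -0.0023], "rot": [0, 0, 41]},
  {"linear": [0, 0, -0.0028], "rot": [0, 0, 48]},
  {"linear": [0, 0, -0.0033], "rot": [0, 0, 55]},
  {"linear": [0, 0, -0.0038], "rot": [0, 0, 62]},
  {"linear": [0, 0, -0.0043], "rot": [0, 0, 69]},
  {"linear": [0, 0, -0.0048], "rot": [0, 0, 76]},
  {"linear": [0, 0, -0.0053], "rot": [0, 0, 83]},
])

```text
clock: 15.8
tcp_pos: [0.3759, 0.2838, 0.1554]
orientation: [2.285, 2.155, -0.002]
wrist_force: [-0.5, -1.8, -1.6]
width: 0.483
gripper_force: 64.6
```

arm_command([
  {"linear": [0, 0, -0.0004], "rot": [0, 0, -5]},
  {"linear": [0, 0, -0.001], "rot": [0, 0, -12]},
  {"linear": [0, 0, -0.0016], "rot": [0, 0, -19]},
  {"linear": [0, 0, -0.002], "rot": [0, 0, -26]},
  {"linear": [0, 0, -0.0024], "rot": [0, 0, -32]},
  {"linear": [0, 0, -0.0024], "rot": [0, 0, -32]},
])

```text
clock: 16.55
tcp_pos: [0.376, 0.2838, 0.1574]
orientation: [1.601, 2.703, -0.002]
wrist_force: [-1.4, -1.2, 0.8]
width: 0.485
gripper_force: 65.1
```

```bash
python3 -c "
from h import *
st()"
```

```text
t 16.55 tcp [0.376  0.2838 0.1574] yaw_y 28.71 z [-6.0e-04 -1.1e-03 -1.0e+00] q [-0.41  0.7  -0.53  2.1   0.71  0.52 -0.98] F [-1.4 -1.2  0.8] T [-0.31  0.21 -0.01] 0.48485013307899344 65.0835657119751
```

arm_command([
  {"linear": [0, 0, -0.001], "rot": [0, 0, 0]},
  {"linear": [0, 0, -0.003], "rot": [0, 0, 0]},
  {"linear": [0, 0, -0.006], "rot": [0, 0, 0]},
  {"linear": [0, 0, -0.01], "rot": [0, 0, 0]},
  {"linear": [0, 0, -0.016], "rot": [0, 0, 0]},
  {"linear": [0, 0, -0.024], "rot": [0, 0, 0]},
  {"linear": [0, 0, -0.034], "rot": [0, 0, 0]},
  {"linear": [0, 0, -0.046], "rot": [0, 0, 0]},
  {"linear": [0, 0, -0.056], "rot": [0, 0, 0]},
  {"linear": [0, 0, -0.063], "rot": [0, 0, 0]},
  {"linear": [0, 0, -0.065], "rot": [0, 0, 0]},
  {"linear": [0, 0, -0.065], "rot": [0, 0, 0]},
])

```text
clock: 18.05
tcp_pos: [0.3762, 0.2844, 0.2225]
orientation: [1.602, 2.702, -0.0]
wrist_force: [-1.1, -0.1, -0.7]
width: 0.485
gripper_force: 64.6
```

```bash
python3 -c "
from h import *
st((.576,.402,.2))
a,d=robot.get_image('scene')
P=pts('scene',d);h=cv2.cvtColor(a,cv2.COLOR_RGB2HSV)
m=(h[...,0]<20)&(h[...,1]>190)&(h[...,2]>110);m[:,:330]=0
q=P[m&(P[...,2]>.1)];print(len(q),np.percentile(q[:,2],[0,2,5,50,95,98,100]))
v,u=np.nonzero(m);print(u.min(),u.max(),v.min(),v.max())
cv2.imwrite('pics/g4.png',cv2.resize(a[90:310,250:470],(600,600))[...,::-1])"
```

```text
t 18.05 tcp [0.3762 0.2844 0.2225] yaw_y 28.66 z [-1.e-04 -2.e-04 -1.e+00] q [-0.33  0.61 -0.65  2.03  0.58  0.69 -0.86] F [-1.1 -0.1 -0.7] T [-0.02 -0.03  0.01] 0.48463992581521825 64.58485007286072
lin [0.00732966 0.23175598 0.02247606]
1416 [0.18749063 0.18894517 0.18991182 0.22970311 0.2461457  0.2469597
 0.7298262 ]
376 415 156 208
```

View pics/g4.png

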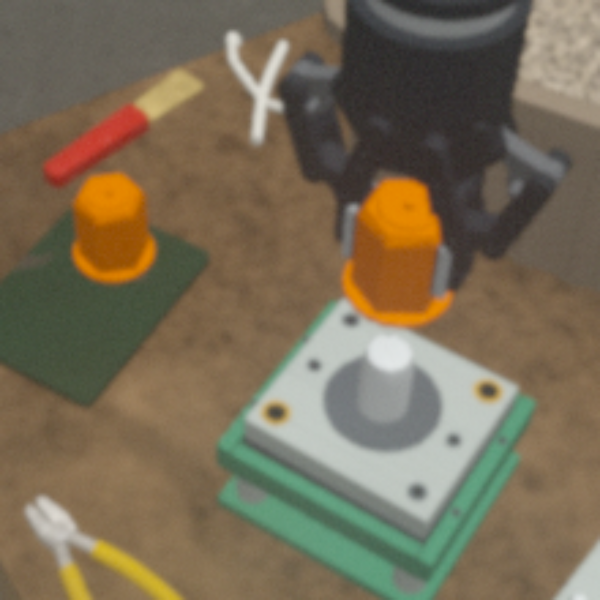

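The cap is off, at about (400,255) in the crop. The mould sits flat in its stand with a bare core at (387,375), and the cold cap is undisturbed. Now I carry the cap over the free half of the plate.

arm_command([
  {"linear": [0, 0.01, 0], "rot": [0, 0, 0]},
  {"linear": [0.001, 0.035, 0], "rot": [0, 0, 0]},
  {"linear": [0.002, 0.07, 0], "rot": [0, 0, 0]},
  {"linear": [0.003, 0.11, 0], "rot": [0, 0, 0]},
  {"linear": [0.004, 0.15, 0], "rot": [0, 0, 0]},
  {"linear": [0.006, 0.19, 0], "rot": [0, 0, 0]},
  {"linear": [0.007, 0.215, 0.02], "rot": [0, 0, 0]},
  {"linear": [0.007, 0.228, 0.045], "rot": [0, 0, 0]},
  {"linear": [0.007, 0.232, 0.075], "rot": [0, 0, 0]},
  {"linear": [0.007, 0.232, 0.095], "rot": [0, 0, 0]},
  {"linear": [0.007, 0.232, 0.1], "rot": [0, 0, 0]},
  {"linear": [0.007, 0.232, 0.1], "rot": [0, 0, 0]},
])

```text
clock: 19.6
tcp_pos: [0.5765, 0.4022, 0.1229]
orientation: [1.602, 2.702, 0.001]
wrist_force: [-0.3, -0.6, -0.7]
width: 0.487
gripper_force: 64.6
```

```bash
python3 -c "
from h import *
st((.576,.402,.0414))
a,d=robot.get_image('scene')
P=pts('scene',d);h=cv2.cvtColor(a,cv2.COLOR_RGB2HSV)
m=(h[...,0]<20)&(h[...,1]>190)&(h[...,2]>110)
q=P[m&(P[...,2]>.07)];print(len(q),np.percentile(q[:,2],[2,5,50,95,98]))
cv2.imwrite('pics/g5.png',cv2.resize(a[90:310,180:400],(600,600))[...,::-1])"
```

```text
t 19.6 tcp [0.5765 0.4022 0.1229] yaw_y 28.67 z [ 2.e-04  4.e-04 -1.e+00] q [-0.4   1.   -0.59  1.39  0.62  0.94 -0.64] F [-0.3 -0.6 -0.7] T [0.01 0.02 0.04] 0.48709211779057227 64.58448529243469
lin [ 5.81662099e-05 -5.08619528e-04  8.15239208e-02]
824 [0.08809881 0.0893354  0.12240425 0.14673382 0.16238351]
```

View pics/g5.png

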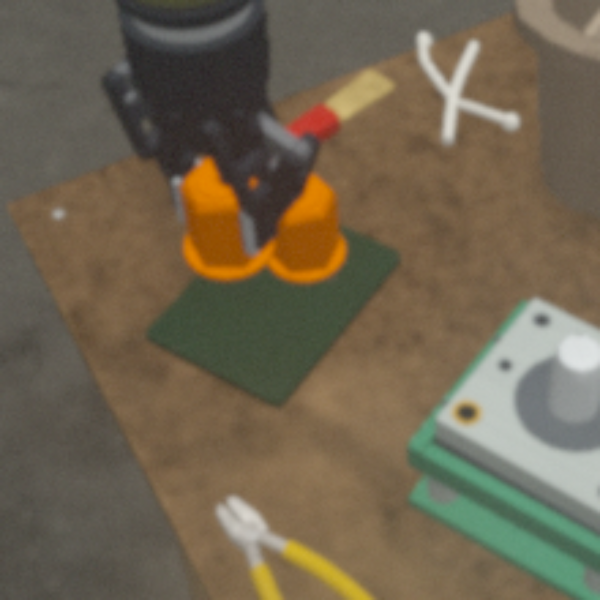

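The held cap, at (225,230), hangs upright above and beside the cold cap at (308,235). I lower it straight down.

arm_command([
  {"linear": [0, 0, 0.015], "rot": [0, 0, 0]},
  {"linear": [0, 0, 0.035], "rot": [0, 0, 0]},
  {"linear": [0, 0, 0.052], "rot": [0, 0, 0]},
  {"linear": [0, 0, 0.065], "rot": [0, 0, 0]},
  {"linear": [0, 0, 0.073], "rot": [0, 0, 0]},
  {"linear": [0, 0, 0.077], "rot": [0, 0, 0]},
  {"linear": [0, 0, 0.078], "rot": [0, 0, 0]},
  {"linear": [0, 0, 0.079], "rot": [0, 0, 0]},
  {"linear": [0, 0, 0.08], "rot": [0, 0, 0]},
  {"linear": [0, 0, 0.08], "rot": [0, 0, 0]},
])

```text
clock: 20.9
tcp_pos: [0.5765, 0.402, 0.0427]
orientation: [1.602, 2.702, 0.0]
wrist_force: [-0.0, -0.1, -0.8]
width: 0.482
gripper_force: 64.6
```

arm_command([
  {"linear": [0, 0, 0.0005], "rot": [0, 0, 0]},
  {"linear": [0, 0, 0.001], "rot": [0, 0, 0]},
  {"linear": [0, 0, 0.001], "rot": [0, 0, 0]},
])

```text
clock: 21.28
tcp_pos: [0.5764, 0.402, 0.0416]
orientation: [1.602, 2.702, 0.0]
wrist_force: [0.2, -0.5, -0.4]
width: 0.481
gripper_force: 65.1
```

```bash
python3 -c "
from h import *
st((.576,.402,.0414))"
```

```text
t 21.275 tcp [0.5764 0.402  0.0416] yaw_y 28.67 z [ 1.e-04 -0.e+00 -1.e+00] q [-0.42  1.1  -0.54  1.41  0.68  0.82 -0.69] F [ 0.2 -0.5 -0.4] T [ 0.05  0.02 -0.04] 0.48109106174174704 65.10124683380127
lin [ 0.00022945 -0.00035757  0.00017253]
```

No contact yet, so I go down in small steps.

arm_command([
  {"linear": [0, 0, 0.0004], "rot": [0, 0, 0]},
  {"linear": [0, 0, 0.0008], "rot": [0, 0, 0]},
  {"linear": [0, 0, 0.0008], "rot": [0, 0, 0]},
])

```text
clock: 21.65
tcp_pos: [0.5764, 0.402, 0.0415]
orientation: [1.602, 2.702, 0.0]
wrist_force: [-1.2, -1.9, 4.2]
width: 0.483
gripper_force: 65.4
```

Contact at 4 N. I release and retreat straight up.

arm_command([
  {"linear": [0, 0, 0], "rot": [0, 0, 0]},
  {"linear": [0, 0, 0], "rot": [0, 0, 0]},
  {"linear": [0, 0, 0], "rot": [0, 0, 0]},
  {"linear": [0, 0, 0], "rot": [0, 0, 0]},
  {"linear": [0, 0, 0], "rot": [0, 0, 0]},
  {"linear": [0, 0, 0], "rot": [0, 0, 0]},
  {"linear": [0, 0, 0], "rot": [0, 0, 0]},
  {"linear": [0, 0, 0], "rot": [0, 0, 0]},
], fingers=0)

```text
clock: 22.65
tcp_pos: [0.5764, 0.4019, 0.0408]
orientation: [1.602, 2.702, -0.0]
wrist_force: [0.5, 0.6, -0.3]
width: 1.004
gripper_force: 0.0
```

arm_command([
  {"linear": [0, 0, -0.005], "rot": [0, 0, 0]},
  {"linear": [0, 0, -0.015], "rot": [0, 0, 0]},
  {"linear": [0, 0, -0.03], "rot": [0, 0, 0]},
  {"linear": [0, 0, -0.05], "rot": [0, 0, 0]},
  {"linear": [0, 0, -0.075], "rot": [0, 0, 0]},
  {"linear": [0, 0, -0.1], "rot": [0, 0, 0]},
  {"linear": [0, 0, -0.13], "rot": [0, 0, 0]},
  {"linear": [0, 0, -0.16], "rot": [0, 0, 0]},
  {"linear": [0, 0, -0.18], "rot": [0, 0, 0]},
  {"linear": [0, 0, -0.2], "rot": [0, 0, 0]},
  {"linear": [0, 0, -0.2], "rot": [0, 0, 0]},
  {"linear": [0, 0, -0.2], "rot": [0, 0, 0]},
])

```text
clock: 24.15
tcp_pos: [0.576, 0.4014, 0.2397]
orientation: [-1.602, -2.702, 0.003]
wrist_force: [-0.4, -0.9, -0.6]
width: 0.999
gripper_force: 0.0
```

```bash
python3 -c "
from h import *
st()
a,d=robot.get_image('scene')
P=pts('scene',d);h=cv2.cvtColor(a,cv2.COLOR_RGB2HSV)
m=((h[...,0]<20)&(h[...,1]>190)&(h[...,2]>110)&(abs(P[...,2]-.064)<.007)).astype(np.uint8)
c,l,s,_=cv2.connectedComponentsWithStats(m)
for i in range(1,c):
    if s[i,4]>60: print(s[i,4],P[l==i].mean(0))
print('mould z',np.median(P[(abs(P[...,0]-.376)<.045)&(abs(P[...,1]-.284)<.045)][:,2]))
cv2.imwrite('pics/g6.png',cv2.resize(a[90:310,180:460],(760,597))[...,::-1])"
```

```text
t 24.15 tcp [0.576  0.4014 0.2397] yaw_y 28.68 z [-0.0012 -0.0015 -1.    ] q [-0.38  0.88 -0.65  1.3   0.53  1.14 -0.57] F [-0.4 -0.9 -0.6] T [0.   0.01 0.06] 0.9986796880514164 0.0
356 [0.60975828 0.33813885 0.06262765]
402 [0.57108765 0.40311543 0.06263703]
mould z 0.08548092460360422
```

View pics/g6.png

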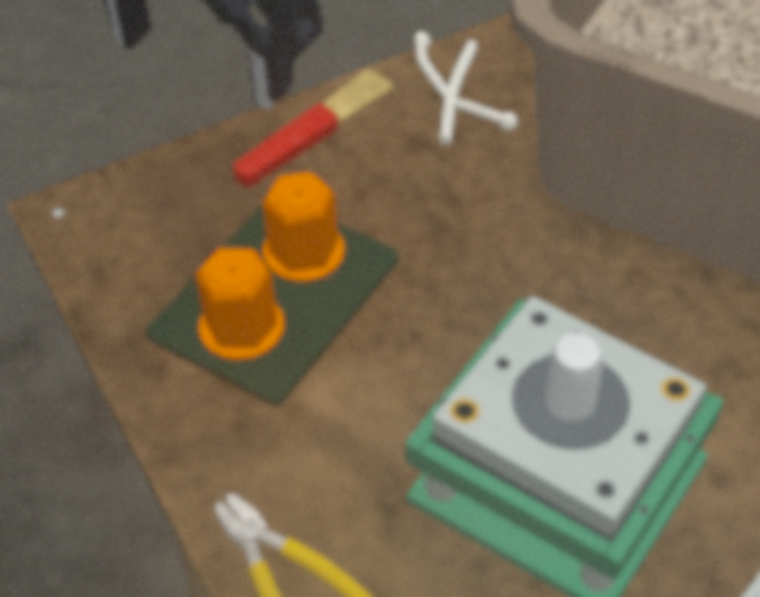

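Both caps stand upright on the plate at (240,300) and (303,225). The mould is seated with its core bare, and the gripper is clear.

```bash
python3 -c "
from h import *
print(robot.hand_in())"
```

```text
the job is handed in; nothing more can be done
None
```

The cap came off with the mould still seated in its stand. It now stands upright, flange down, on the free half of the cooling plate, the cold cap was not knocked, and I handed the job in at about 24 s.

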